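# Set the index stop and tip the blank down to it

### The arm

A 6-joint arm with a two-finger parallel gripper is mounted at the origin on a cart in front of the work surface, level with it; the furniture and walls round the work are solid. World frame = base frame: x ahead of the robot, y to its left, z up, the work surface at z = 0. Lengths are in m, angles in rad, forces in N, time in s.
With the tool pointing down it reaches from about 0.275 to 0.75 m from the base axis. Payload 10.2 kg.
Tool frame: the origin (TCP) lies on the mounting face of the last link; the fingertips stand 166 mm ahead of it and the grasp point (between the pads) lies 147 mm ahead of it; z points along the fingers, y is the direction in which the jaws open and shut (so a half turn about z gives the same grasp; the last joint's range is limited). The gripper opens to 88 mm and grips with 3 to 60 N. Pads are 18 mm wide; open, the fingers measure 123 mm over their backs; the gripper's body (75 mm by 187 mm) begins 45 mm behind the grasp point.
Start: joints at [1.037, 0.313, 1.498, -0, 1.331, -0.223], TCP at [0.161, 0.5, 0.405] pointing down, gripper open.
Joint ranges: [-2.94, 2.94], [-0.97, 2.17], [0.19, 2.56], [-1.23, 4.37], [0.02, 3.11], [-2.88, 2.88]. Speed limits (rad/s): [2.39, 2.39, 3.01, 3.14, 3.14, 3.14].

### API

Orientations are given as a rotation vector (axis times angle).
In Python, from plant import r gives the robot as it stands.
- The arm moves only by the tool arm_command, never from a script. Its argument "plan" is a list of rows, each a list of 3 entries, a list of its own where there are three numbers: the finger opening in mm, from 0 to 88.1, then the shift along the tool's x, y, z in mm, then the turn, a rotation vector about the tool's x, y, z in degrees. In form: [[jaw, [dx, dy, dz], [ax, ay, az]], ...]. A call has 1 to 20 rows; each row is the pose to reach, as a shift and turn from the pose commanded when the call began, along the tool's axes at that moment; what a row does not reach only later rows make up. A row lasts 1/12 s, in which the tool goes at most 41.7 mm and 7.16 degrees, less where a joint would pass 70% of its speed; a pose out of reach is approached as far as the arm can. A call with a gripper value outside its range is refused whole. The fingers move at their own pace and stop on an object; the grip force is fixed at half the most. Time passes only in rows, so rows that repeat a pose let the fingers close. It gives the time, the measured TCP pose, the force and the opening at its end, in the units of the state.
- r.read_state(): the state, without advancing time (a new reading comes with each control period).
- r.snapshot(name): name is "side" or "top" or "wrist"; returns a dict with "pixels" (420x560x3 uint8, blue, green, red), "depth" (420x560 float32, m along the optical axis (not along the pixel's ray), 0 where there is no reading), "intrinsics" (3x3 intrinsics, pixels), "xyz" and "attitude" of the camera in the world. Camera axes: x right, y down, z forward; pixel columns grow to the right and rows downward; lengths in m; the calibration is good to about 2 mm. A picture is of the moment at which its call begins.
- r.hand_in(): hands the job in, once; it reports no verdict.
Trained networks look in the newest picture that a camera, given by its name, has taken for a name from the list of things; names that differ only in an ending like _2 or _b are one class to them, and where a whole thing is asked for, a point or a joint stands for the part that bears it (a point fixed in the world has none). Each returns a list of dicts, best first, with "conf" (0 to 1); they miss things now and then, are a little off and sometimes report something else, mostly with a low value. They report only what shows in the picture. A call takes as long as a camera call.
- r.look_for(thing, camera): "at" ([column, row] in pixels, amid what is visible of it).
The state is a dict: "time_s": time; "q": joint angles; "qvel": joint speeds; "joint_torque": joint torques, N m; "position": TCP position; "tcp_rot": TCP orientation; "ft_force": force on the tool from outside, world axes, zero at the start; "ft_torque": the same for the moment, N m; "finger_gap": opening from 0.0 (shut) to 1.0 (fully open).
Only numpy, scipy, OpenCV 4.12 (cv2) and the standard library are available. Lean on these libraries where they do the work, as an engineer would, in place of code of your own. Each camera call takes 0.05 s, during which the arm holds its last target.

### The job

Click the index lever over to the right until it sits in the notch marked by the red disc, without going past it. Then press the blue tab down to tip the tray fully, so that the wooden offcut slides down by itself and comes to rest against the lever's rubber bumper; the lever must stay in its notch and the tray must stay tipped when you let go. Do not touch the offcut, and leave the other things on the bench where they are.

Things in the scene. Friction and masses are not known exactly. Their poses are not given: they have to be found in the camera images.
- feeder: Fixed feeder: plywood base 150 x 390 mm, 12 mm thick, with an aluminium index plate (140 x 200 mm, same height) on its robot side. Place and yaw vary. Origin at bench height on the middle of the base's width; at yaw 0 x points away from the robot, y left, z up; base from y = -200 to +190 mm. Two wooden cheeks 115 mm high at x = +-54, y = 50 mm carry the tray.
- lever (a joint): Index lever's angle, rad. 0: knob towards the feeder's -x; it grows as the knob swings to the feeder's -y (right). Notches at -0.524, -0.262, 0, 0.262, 0.524; end stops +-0.56. A spring ball over pins holds it in a notch; about 8 to 13 N at the knob takes it over the pin halfway to the next, then it snaps in. Starts in notch 1 or 2 (from the left); the red disc marks notch 3, 4 or 5.
- lever_pivot (a point): On the lever's upright pivot axis, at bench height (x = -55, y = -112 mm from the feeder's origin).
- lever_knob (a point): Middle of the lever's upright black knob, 70 mm above the bench: a round post 20 mm in diameter from 46 to 84 mm above the bench (domed top at 90 mm), 115 mm from the pivot. Under it runs the flat steel arm, 14 mm wide, top at 34 mm.
- tray (a joint): Tip angle of the tray, rad: 0 level, 0.46 fully tipped (rigid stop), its right end (feeder's -y) down. No spring: the offcut's weight holds it level at first, and tipped once it has slid to the right end; let go sooner and it falls back. 1 to 5 N on the tab tip it. The offcut slides from about 0.25 to 0.4 rad on and needs up to about 1 s.
- tray_hinge (a point): Middle of the tray's level hinge axis (along the feeder's x), 100 mm above the bench. The tray is a trough 92 mm wide (80 inside), 240 mm long, from 110 mm right to 130 mm left of the hinge; floor top 4 mm above the hinge, walls 25 mm higher, right end open.
- press_tab (a point): Middle of the top of the blue tab on the tray's robot-side wall near the open right end: 40 mm along the tray, standing out 49 mm, 9 mm thick, 90 mm right of the hinge. Its top is 129 mm above the bench with the tray level; pressed straight down it sinks about 43 mm, to 86 mm above the bench, shifting some 4 mm sideways.
- lever_pointer (a point): Point 150 mm from the pivot along the lever, on the line of the needle that sticks out beyond the knob; it stands over the disc of the notch in which the lever is.
- red_disc: Red disc, 18 mm in diameter, 4 mm thick, fixed on the index plate 150 mm from the lever's pivot: it marks the wanted notch (at lever angle 0, 0.262 or 0.524; two white discs mark the other two, two thin grey discs the first two notches). Origin at the centre of its underside, 12 mm above the bench; its axes are the feeder's.
- bumper (a point): Centre of the black rubber ball, 36 mm in diameter, 56 mm above the bench, on the lever's short rear arm 55 mm from the pivot (opposite to the knob): the stop for the offcut. Each click to the right brings it 13 to 14 mm nearer to the tray.
- offcut: Dark hardwood offcut 140 x 70 x 45 mm, about 0.25 kg, lying lengthwise in the tray at its left end. Origin at the centre of its underside, x along its length.
- offcut_end (a point): Centre of the offcut's end face that looks to the tray's open end and to the bumper.
- screw_jar: Jar of screws with a red lid, 66 mm in diameter, 86 mm high; origin under its centre. Bystander.
- wax_tin: Red tin, 69 mm in diameter, 36 mm high; origin under its centre. Bystander.
- block_plane: Small block plane 160 x 50 x 50 mm; origin under its centre. Bystander.

How it is judged:
By the outcome, as a careful person would: the job done as asked, in the order asked, and still so for the second after the job is handed in, with the robot touching nothing.
It also fails if it takes over 45 s, if anything falls off the work surface, if the arm or the gripper's body presses on something with over 40 N, if the wrist force passes 120 N, or if a joint passes its speed limit or range.

## Working session

There is one attempt and no reset: what is moved stays moved. The work goes in short steps, Python scripts to look and compute and a tool call to move; the robot and the scene stay as the last step left them, time stands still between calls to the robot, and variables do not carry over. Pictures are saved under pics/ and viewed, and the job is handed in when it is done.

Besides the shell and the picture viewer there is one more tool, called after "Request:" as name(argument=value, ...) on one line, values as JSON. arm_command: Moves the arm, as the interface text tells. Its arguments: {"type":"object","properties":{"plan":{"type":"array","items":{"type":"array"}}},"required":["plan"]}

```bash
ls; mkdir -p pics; cat > h.py <<'E'
import numpy as np, cv2
from scipy.spatial.transform import Rotation as R
from plant import r
def Rm(a):
    a=np.array(a,float)
    if a.shape==(3,3): return a
    return R.from_rotvec(a).as_matrix() if a.size==3 else R.from_quat(a).as_matrix()
def world(s,u,v,d=None):
    K=np.array(s["intrinsics"])
    if d is None:
        p=s["depth"][int(v)-1:int(v)+2,int(u)-1:int(u)+2]; p=p[p>0]; d=np.median(p) if p.size else np.nan
    c=np.array([(u-K[0,2])/K[0,0]*d,(v-K[1,2])/K[1,1]*d,d])
    return Rm(s["attitude"])@c+np.array(s["xyz"])
def atz(s,u,v,z):
    a=world(s,u,v,1.0);o=np.array(s["xyz"]);return o+(a-o)*(z-o[2])/(a[2]-o[2])
def proj(s,p):
    c=Rm(s["attitude"]).T@(np.array(p)-np.array(s["xyz"]));K=np.array(s["intrinsics"]);q=K@c;return q[:2]/q[2]
E
python3 - <<'E'
from h import *
st=r.read_state();print({k:np.round(v,3) for k,v in st.items()})
for n in("top","side"):
    s=r.snapshot(n);cv2.imwrite(f"pics/{n}0.png",s["pixels"]);print(n,s["xyz"],s["attitude"])
    for t in["lever_knob","press_tab","red_disc","bumper","offcut","tray","feeder","screw_jar","wax_tin","block_plane","lever_pointer","lever","offcut_end"]:
        for d in r.look_for(t,n)[:2]: print(t,np.round(d["at"],1),round(d["conf"],2),np.round(world(s,*d["at"]),3))
E
```

```text
pics
{'time_s': np.float64(0.0), 'q': array([ 1.037,  0.313,  1.498,  0.   ,  1.331, -0.223]), 'qvel': array([ 0.002, -0.001, -0.   ,  0.   , -0.001, -0.   ]), 'joint_torque': array([-1.0000e-03, -4.0221e+01, -2.5227e+01,  6.9000e-02,  3.5000e-02,
       -0.0000e+00]), 'position': array([0.161, 0.5  , 0.404]), 'tcp_rot': array([-4.860e-01, -3.103e+00,  2.000e-03]), 'ft_force': array([ 0.289, -0.894,  0.015]), 'ft_torque': array([-0.044,  0.042, -0.018]), 'finger_gap': np.float64(0.998)}
top [ 0.45130808 -0.13161029  1.14295001] [-2.15890495  2.21624178 -0.08339886]
lever_knob [215.2 206.4] 0.63 [0.557 0.008 0.032]
press_tab [175.1 172.1] 0.81 [0.635 0.094 0.102]
bumper [215.6 203.4] 0.57 [0.564 0.007 0.033]
offcut [138.5 158.2] 0.86 [0.661 0.167 0.147]
tray [173.  170.2] 0.65 [0.639 0.099 0.102]
tray [214.  205.8] 0.38 [0.558 0.012 0.031]
feeder [201.6 193.1] 0.76 [0.594 0.046 0.011]
screw_jar [137.6 159.3] 0.74 [0.658 0.169 0.149]
screw_jar [350.7 291.3] 0.7 [ 0.34  -0.318  0.084]
wax_tin [341.  226.9] 0.89 [ 0.496 -0.309  0.032]
block_plane [400.5 227. ] 0.83 [ 0.492 -0.459  0.032]
[... 216 characters left out ...]
 0.03231122]
lever_knob [299.9 195.1] 0.71 [0.56  0.054 0.013]
press_tab [316.  196.4] 0.71 [ 0.606 -0.029  0.056]
press_tab [324.8 164. ] 0.63 [0.633 0.084 0.105]
bumper [297.6 194. ] 0.97 [0.553 0.062 0.013]
offcut [338.5 147.1] 0.68 [0.672 0.107 0.15 ]
tray [321.8 162.1] 0.97 [0.624 0.099 0.104]
feeder [314.  196.7] 0.81 [0.603 0.051 0.011]
wax_tin [268.6 274.2] 0.57 [ 0.498 -0.338  0.035]
block_plane [260.2 333.7] 0.83 [ 0.493 -0.474  0.005]
block_plane [334.9 146.6] 0.44 [0.662 0.113 0.149]
lever_pointer [299.5 194.6] 0.75 [0.559 0.061 0.011]
lever [301.3 196.8] 0.96 [0.564 0.005 0.035]
offcut_end [331.3 145.7] 0.95 [0.651 0.121 0.148]
offcut_end [307.  197.4] 0.6 [ 0.581 -0.002  0.037]
```

```bash
python3 - <<'E'
import cv2
a=cv2.imread("pics/top0.png");cv2.imwrite("pics/top0c.png",cv2.resize(a[110:270,80:293],None,fx=3.7,fy=3.7,interpolation=cv2.INTER_CUBIC))
a=cv2.imread("pics/side0.png");cv2.imwrite("pics/side0c.png",cv2.resize(a[110:260,200:400],None,fx=4,fy=4,interpolation=cv2.INTER_CUBIC))
E
```

```text
(no output)
```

View pics/top0.png

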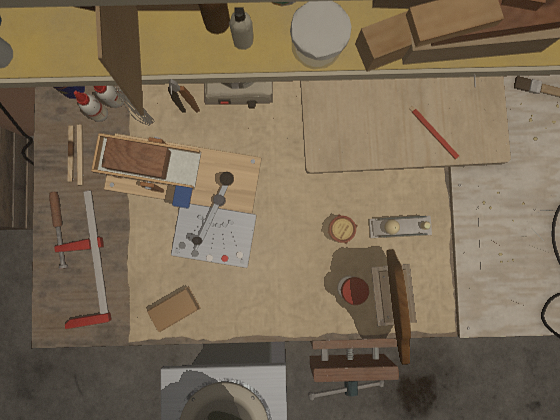

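View pics/top0c.png

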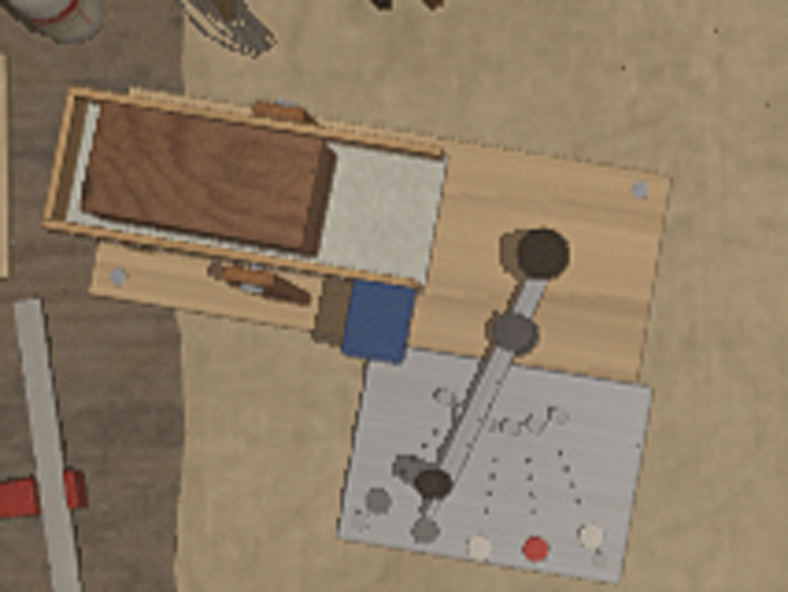

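View pics/side0c.png

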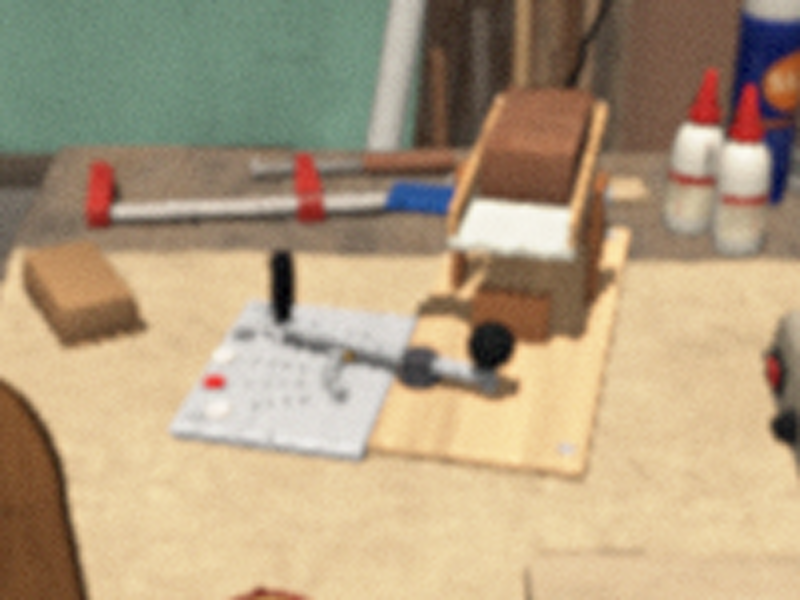

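```bash
cat > fit.py <<'E'
from h import *
from scipy.optimize import least_squares
def fit(s,verbose=1):
    P=[];U=[]
    for a,c in zip([-.524,-.262,0,.262,.524],[(378,501),(425,529),(480,547),(536,549),(591,536)]):
        P.append([-.055-.15*np.cos(a),-.112-.15*np.sin(a),.016 if a>=0 else .013]);U.append(c)
    P+= [[.075,-.2,.012],[-.075,-.2,.012]];U+=[(671,178),(641,383)]
    k=-.262;P.append([-.055-.115*np.cos(k),-.112-.115*np.sin(k),.088]);U.append((433,484))
    P.append([-.055+.055*np.cos(k),-.112+.055*np.sin(k)*-1*-1,.056]);U.append((543,253))
    P=np.array(P);U=np.array(U)/3.7-.5+.5/3.7+[80,110]
    def W(x):
        c,n=np.cos(x[2]),np.sin(x[2]);return np.c_[P[:,0]*c-P[:,1]*n+x[0],P[:,0]*n+P[:,1]*c+x[1],P[:,2]]
    f=lambda x:(np.array([proj(s,p) for p in W(x)])-U).ravel()
    o=least_squares(f,[.62,.05,0],loss='soft_l1')
    if verbose: print(o.x,np.round(f(o.x).reshape(-1,2),1).tolist())
    return o.x
def F(x,p):
    c,n=np.cos(x[2]),np.sin(x[2]);return np.array([p[0]*c-p[1]*n+x[0],p[0]*n+p[1]*c+x[1],p[2]])
E
python3 - <<'E'
from fit import *
s=r.snapshot("top");x=fit(s);
np.save("x.npy",x)
for k in[-.262,0,.262,.524]: print(k,F(x,[-.055-.115*np.cos(k),-.112-.115*np.sin(k),.07]))
print("pivot",F(x,[-.055,-.112,0]))
# tab: x center: wall outer -46, stands out 49 -> center -70; y=50-90=-40
print("tab",F(x,[-.0705,-.04,.129]),"meas",atz(s,378/3.7+80,321/3.7+110,.129))
print(world(s,378/3.7+80,321/3.7+110))
E
```

```text
[ 0.64984318  0.09891247 -0.19030393] [[0.1, -0.0], [0.3, 0.5], [-0.1, 0.1], [0.1, 0.1], [0.3, 0.1], [0.5, -1.2], [-1.0, 0.1], [-1.1, -0.2], [0.4, 0.2]]
-0.262 [0.47121458 0.04959757 0.07      ]
0 [0.4617266  0.02109118 0.07      ]
0.262 [ 0.45994592 -0.0088999   0.07      ]
0.524 [ 0.46599409 -0.03832872  0.07      ]
pivot [ 0.57465048 -0.00066191  0.        ]
tab [0.57304963 0.07297019 0.129     ] meas [0.57174684 0.07218975 0.129     ]
[0.57214283 0.0728598  0.12566632]
```

```bash
cat >> h.py <<'E'
def to(p,Rt=None):
    st=r.read_state();R0=Rm(st["tcp_rot"]);d=R0.T@(np.array(p)-np.array(st["position"]))*1e3
    w=np.zeros(3) if Rt is None else R.from_matrix(R0.T@Rt).as_rotvec(degrees=True)
    return np.round(d,1).tolist(),np.round(w,1).tolist()
def down(yaw,tilt=0):
    # tool z down, tool y = world y rotated by yaw ; tilt about tool y (deg)
    c,n=np.cos(yaw),np.sin(yaw);ty=np.array([-n,c,0]);tz=np.array([0,0,-1.]);tx=np.cross(ty,tz)
    return np.c_[tx,ty,tz]@R.from_euler('y',tilt,degrees=True).as_matrix()
E
python3 - <<'E'
from h import *
x=np.load("x.npy");Rt=down(x[2])
for p in([.471,.049,.405],[.471,.049,.300],[.471,.049,.218]): print(to(p,Rt))
E
```

```text
([-433.4, -334.3, -0.3], [0.0, -0.0, -6.9])
([-433.4, -334.3, 104.7], [0.0, -0.0, -6.9])
([-433.4, -334.3, 186.7], [0.0, -0.0, -6.9])
```

Request:
arm_command(plan=[[50,[-433,-334,0],[0,0,-6.9]],[50,[-433,-334,0],[0,0,-6.9]],[50,[-433,-334,0],[0,0,-6.9]],[50,[-433,-334,0],[0,0,-6.9]],[50,[-433,-334,0],[0,0,-6.9]],[50,[-433,-334,0],[0,0,-6.9]],[50,[-433,-334,0],[0,0,-6.9]],[50,[-433,-334,0],[0,0,-6.9]],[50,[-433,-334,0],[0,0,-6.9]],[50,[-433,-334,0],[0,0,-6.9]],[50,[-433,-334,0],[0,0,-6.9]],[50,[-433,-334,0],[0,0,-6.9]],[50,[-433,-334,0],[0,0,-6.9]],[50,[-433,-334,0],[0,0,-6.9]],[50,[-433,-334,0],[0,0,-6.9]],[50,[-433,-334,30],[0,0,-6.9]],[50,[-433,-334,60],[0,0,-6.9]],[50,[-433,-334,60],[0,0,-6.9]]])

```text
time_s: 2.95
position: [0.4691, 0.0507, 0.3406]
tcp_rot: [-0.296, -3.119, -0.001]
ft_force: [-0.5, -0.3, -0.6]
finger_gap: 0.567
```

```bash
python3 - <<'E'
from h import *
x=np.load("x.npy");Rt=down(x[2])
print(to([.471,.049,.218],Rt), r.read_state()["finger_gap"])
s=r.snapshot("wrist");cv2.imwrite("pics/w1.png",s["pixels"])
for d in r.look_for("lever_knob","wrist")[:2]: print(d["conf"],d["at"],world(s,*d["at"]),atz(s,*d["at"],.085))
print(proj(s,[.4712,.0496,.09]), r.read_state()["ft_force"])
E
```

```text
([-3.3, -1.3, 122.6], [-0.0, -0.5, 0.1]) 0.5665345237769442
0.75 [261.8, 273.0] [0.54707141 0.01224185 0.03482672] [0.5200172  0.02152447 0.085     ]
[282.32485216 218.35051792] [ 0.05318644 -0.56515336  0.15983934]
```

View pics/w1.png

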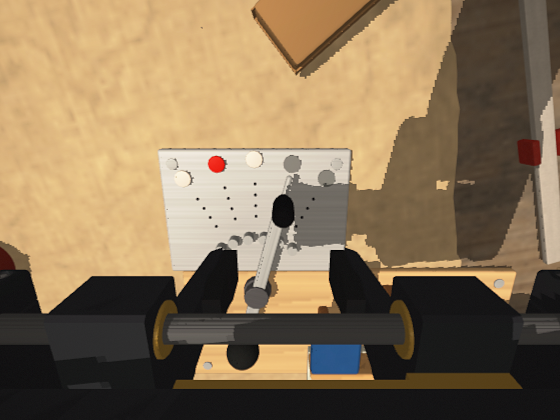

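The wrist view shows the knob top at (283,207), centred between the fingers. The pointer is over grey disc 2 (292,163) and the red disc is at (217,164), so it marks notch 4. That is two clicks to the right.

Request:
arm_command(plan=[[50,[-2,-1,40],[0,0,0]],[50,[-2,-1,80],[0,0,0]],[50,[-2,-1,110],[0,0,0]],[50,[-2,-1,122],[0,0,0]],[50,[-2,-1,122],[0,0,0]],[28,[-2,-1,122],[0,0,0]],[28,[-2,-1,122],[0,0,0]],[28,[-2,-1,122],[0,0,0]]])

```text
time_s: 3.72
position: [0.473, 0.0482, 0.2246]
tcp_rot: [0.298, 3.124, -0.0]
ft_force: [0.5, -0.3, 0.0]
finger_gap: 0.365
```

```bash
python3 - <<'E'
from h import *
x=np.load("x.npy");Rt=down(x[2])
for p in ([.4712,.0496,.218],[.4617,.0211,.218],[.4595,-.0089,.218]): print(to(p,Rt))
print(r.read_state()["finger_gap"]*88.1)
s=r.snapshot("wrist");cv2.imwrite("pics/w2.png",s["pixels"])
E
```

```text
([2.0, 1.0, 6.6], [0.0, 0.2, 0.0])
([6.0, -28.8, 6.6], [0.0, 0.2, 0.0])
([2.5, -58.6, 6.6], [0.0, 0.2, 0.0])
32.17301728271162
```

View pics/w2.png

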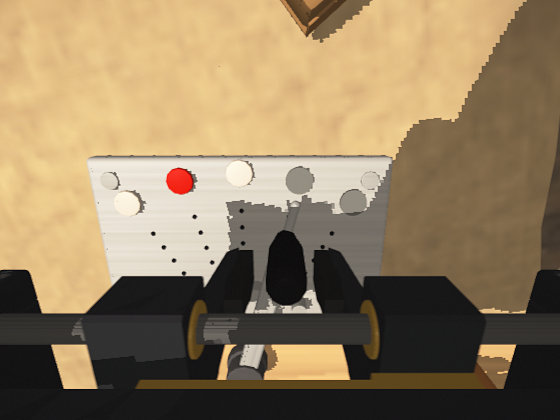

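The jaws surround the knob loosely, at about (286,270). I'll carry it along the arc by two notches.

Request:
arm_command(plan=[[28,[3,-6,4],[0,0,0]],[28,[5,-12,4],[0,0,0]],[28,[6,-18,4],[0,0,0]],[28,[6,-24,4],[0,0,0]],[28,[6,-29,4],[0,0,0]],[28,[6,-29,4],[0,0,0]],[28,[6,-35,4],[0,0,0]],[28,[5,-41,4],[0,0,0]],[28,[4,-47,4],[0,0,0]],[28,[3,-53,4],[0,0,0]],[28,[3,-58,4],[0,0,0]],[28,[3,-58,4],[0,0,0]],[28,[3,-58,4],[0,0,0]],[28,[3,-58,4],[0,0,0]]])

```text
time_s: 4.93
position: [0.4586, -0.0083, 0.2187]
tcp_rot: [0.299, 3.127, -0.0]
ft_force: [0.2, 0.2, -0.3]
finger_gap: 0.322
```

```bash
python3 - <<'E'
from h import *
x=np.load("x.npy");Rt=down(x[2])
for p in ([.4595,-.0089,.218],): print(to(p,Rt))
s=r.snapshot("wrist");cv2.imwrite("pics/w3.png",s["pixels"])
E
```

```text
([-1.0, -0.4, 0.7], [-0.0, 0.0, -0.0])
```

View pics/w3.png

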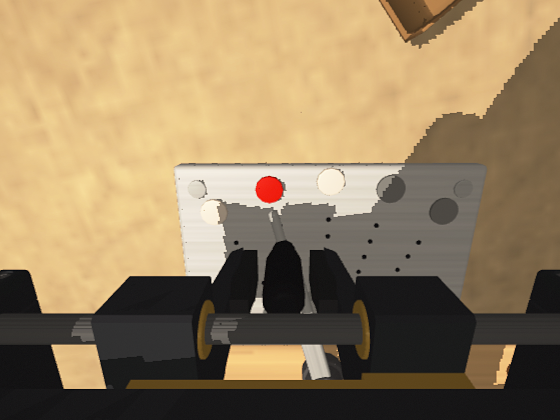

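The needle at (273,213) points at the red disc (270,190), with no side force. I'll open and lift clear.

Request:
arm_command(plan=[[50,[0,0,0],[0,0,0]],[50,[0,0,0],[0,0,0]],[50,[0,0,0],[0,0,0]],[50,[0,0,-30],[0,0,0]],[50,[0,0,-65],[0,0,0]],[0,[0,0,-100],[0,0,0]],[0,[0,0,-100],[0,0,0]],[0,[0,0,-100],[0,0,0]]])

```text
time_s: 5.65
position: [0.4586, -0.0082, 0.32]
tcp_rot: [0.298, 3.124, -0.001]
ft_force: [0.7, -0.6, -1.1]
finger_gap: 0.363
```

```bash
python3 - <<'E'
from h import *
from fit import F
x=np.load("x.npy");Rt=down(x[2])
s=r.snapshot("wrist");cv2.imwrite("pics/w4.png",s["pixels"])
s=r.snapshot("top");cv2.imwrite("pics/top4.png",cv2.resize(s["pixels"][110:270,80:293],None,fx=3.7,fy=3.7,interpolation=cv2.INTER_CUBIC))
for tl in(10,-10):
    T=down(x[2],tl);print(tl,T[:,2])
    for z in(.22,.15,.129,.094):
        tip=F(x,[-.080,-.040,z]);print(z,to(tip-T[:,2]*.166,T))
E
```

```text
10 [-0.17051327  0.03284683 -0.98480775]
0.22 ([-116.6, 101.4, -65.8], [0.0, 9.9, 0.0])
0.15 ([-116.7, 101.4, 4.2], [0.0, 9.9, 0.0])
0.129 ([-116.7, 101.4, 25.2], [0.0, 9.9, 0.0])
0.094 ([-116.8, 101.4, 60.2], [0.0, 9.9, 0.0])
-10 [ 0.17051327 -0.03284683 -0.98480775]
0.22 ([-58.9, 101.4, -65.7], [0.0, -10.1, -0.0])
0.15 ([-59.0, 101.4, 4.3], [0.0, -10.1, -0.0])
0.129 ([-59.1, 101.4, 25.3], [0.0, -10.1, -0.0])
0.094 ([-59.1, 101.4, 60.3], [0.0, -10.1, -0.0])
```

View pics/w4.png

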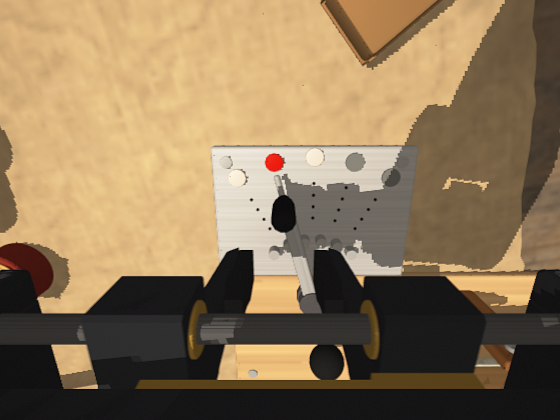

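View pics/top4.png

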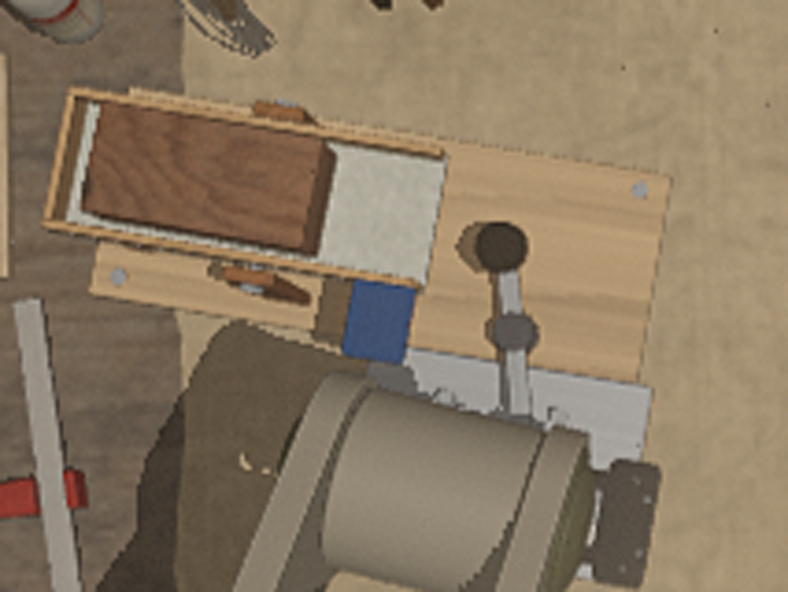

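The lever sits in notch 4, its needle lined up with the red disc at (274,163). Next, fingers shut, I move above the tab, tilted so the gripper body leans away from the tray.

Request:
arm_command(plan=[[0,[0,0,-40],[0,0,0]],[0,[-10,15,-66],[0,-5,0]],[0,[-30,50,-66],[0,-10,0]],[0,[-50,85,-66],[0,-10,0]],[0,[-59,101,-66],[0,-10,0]],[0,[-59,101,-66],[0,-10,0]],[0,[-59,101,-30],[0,-10,0]],[0,[-59,101,0],[0,-10,0]],[0,[-59,101,0],[0,-10,0]],[0,[-59,101,0],[0,-10,0]]])

```text
time_s: 6.58
position: [0.5353, 0.0793, 0.3175]
tcp_rot: [0.283, 2.958, -0.025]
ft_force: [1.2, 0.1, 0.8]
finger_gap: 0.003
```

```bash
python3 - <<'E'
from h import *
from fit import F
x=np.load("x.npy");st=r.read_state();T=Rm(st["tcp_rot"])
c,n=np.cos(x[2]),np.sin(x[2])
tip=np.array(st["position"])+T[:,2]*.166;d=tip-[x[0],x[1],0]
print("tip feeder",d[0]*c+d[1]*n,-d[0]*n+d[1]*c,d[2],st["finger_gap"],st["ft_force"])
print("world down in tool/mm",T.T@[0,0,-1]); print(to(F(x,[-.08,-.04,.094])-T[:,2]*.166))
s=r.snapshot("side");cv2.imwrite("pics/s5.png",cv2.resize(s["pixels"][60:260,200:400],None,fx=3,fy=3,interpolation=cv2.INTER_CUBIC))
s=r.snapshot("wrist");cv2.imwrite("pics/w5.png",s["pixels"])
E
```

```text
tip feeder -0.08059214169023303 -0.04107374309735683 0.15394622256013465 0.0030311453296121512 [1.17560752 0.05739292 0.7637019 ]
world down in tool/mm [1.69626598e-01 5.82197158e-04 9.85508233e-01]
([9.6, 1.1, 59.2], [0.0, 0.0, 0.0])
```

View pics/s5.png

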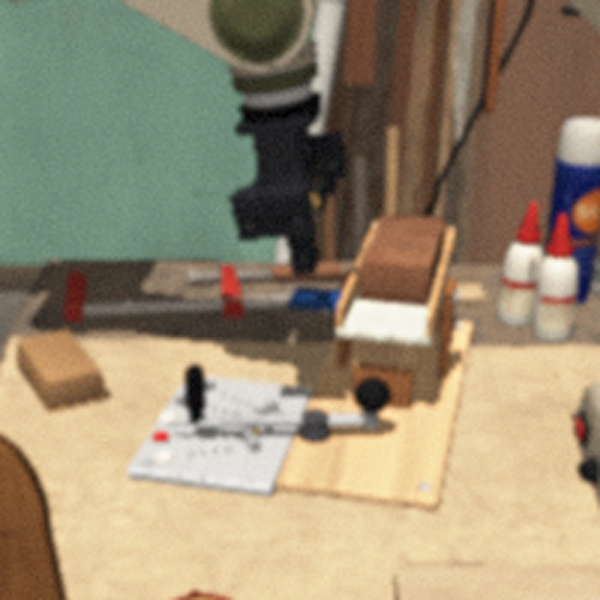

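View pics/w5.png

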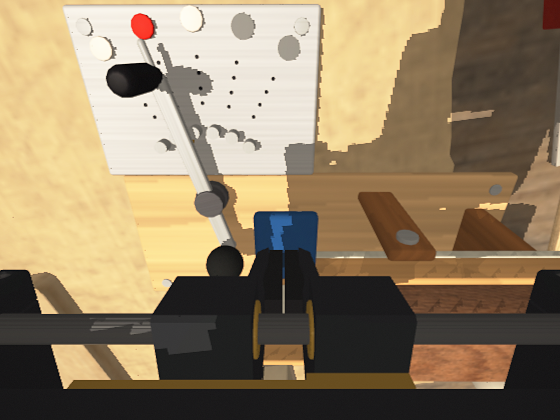

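The shut fingertips stand about 25 mm above the tab (blue, (286,230)), with the needle still on the red disc (143,27). Pressing down smoothly now.

Request:
arm_command(plan=[[0,[2,1,12],[0,0,0]],[0,[4,1,22],[0,0,0]],[0,[5,1,30],[0,0,0]],[0,[6,1,37],[0,0,0]],[0,[7,1,43],[0,0,0]],[0,[8,1,48],[0,0,0]],[0,[9,1,52],[0,0,0]],[0,[9,1,55],[0,0,0]],[0,[9.5,1,57],[0,0,0]],[0,[9.5,1,58],[0,0,0]],[0,[9.5,1,58],[0,0,0]],[0,[9.5,1,58],[0,0,0]]])

```text
time_s: 7.68
position: [0.5365, 0.0806, 0.26]
tcp_rot: [0.282, 2.954, -0.025]
ft_force: [0.6, -0.6, -0.7]
finger_gap: 0.003
```

```bash
python3 - <<'E'
from h import *
from fit import F
x=np.load("x.npy");st=r.read_state();T=Rm(st["tcp_rot"])
c,n=np.cos(x[2]),np.sin(x[2])
tip=np.array(st["position"])+T[:,2]*.166;d=tip-[x[0],x[1],0]
print("tip feeder",d[0]*c+d[1]*n,-d[0]*n+d[1]*c,d[2],st["finger_gap"],st["ft_force"])
s=r.snapshot("side");cv2.imwrite("pics/s6.png",cv2.resize(s["pixels"][60:260,200:400],None,fx=3,fy=3,interpolation=cv2.INTER_CUBIC))
E
```

```text
tip feeder -0.07901739332802896 -0.039400827293008894 0.09655785798551741 0.0029671032920066116 [ 0.64654698 -0.61149393 -0.67475317]
```

View pics/s6.png

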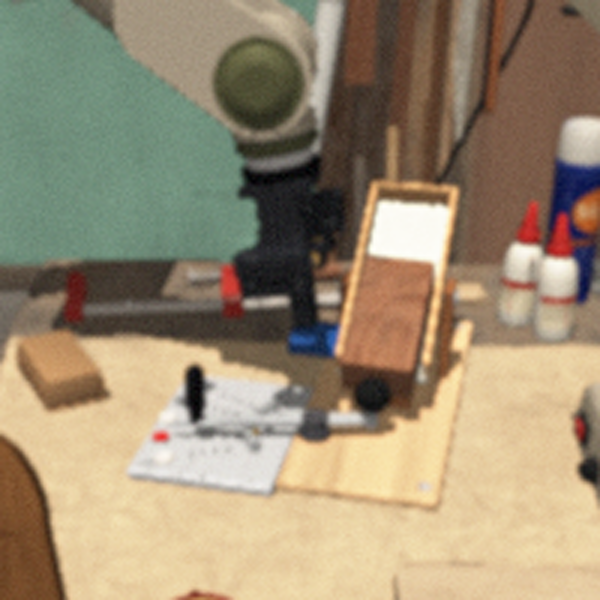

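The offcut has already slid against the bumper at (372,393), and with about 0 N on the finger the tray is holding itself. I'll wait briefly, then retreat straight up.

Request:
arm_command(plan=[[0,[0,0,1],[0,0,0]],[0,[0,0,1],[0,0,0]],[0,[0,0,1],[0,0,0]],[0,[0,0,1],[0,0,0]],[0,[-3,0,-20],[0,0,0]],[0,[-8,0,-50],[0,0,0]],[0,[-14,0,-85],[0,0,0]],[0,[-20,0,-120],[0,0,0]],[0,[0,0,-140],[0,0,0]],[0,[40,0,-150],[0,0,0]],[0,[80,0,-150],[0,0,0]],[0,[120,0,-150],[0,0,0]],[0,[160,0,-150],[0,0,0]],[0,[160,40,-150],[0,0,0]],[0,[160,80,-150],[0,0,0]],[0,[160,120,-150],[0,0,0]],[0,[160,160,-150],[0,0,0]],[0,[160,200,-150],[0,0,0]],[0,[160,200,-150],[0,0,0]]])

```text
time_s: 9.32
position: [0.3941, 0.3162, 0.3793]
tcp_rot: [0.276, 2.955, -0.022]
ft_force: [1.0, 0.3, -1.0]
finger_gap: 0.002
```

```bash
python3 - <<'E'
from h import *
x=np.load("x.npy")
s=r.snapshot("side");cv2.imwrite("pics/s7.png",cv2.resize(s["pixels"][60:260,200:400],None,fx=3,fy=3,interpolation=cv2.INTER_CUBIC))
s=r.snapshot("top");cv2.imwrite("pics/top7.png",s["pixels"]);cv2.imwrite("pics/top7c.png",cv2.resize(s["pixels"][110:270,80:293],None,fx=3.7,fy=3.7,interpolation=cv2.INTER_CUBIC))
for t in["lever_pointer","red_disc","bumper","offcut","offcut_end","screw_jar","wax_tin","block_plane"]:
    for d in r.look_for(t,"top")[:1]: print(t,np.round(d["at"],1),round(d["conf"],2),np.round(world(s,*d["at"]),3))
print(r.read_state()["time_s"])
E
```

```text
lever_pointer [217.8 206.6] 0.79 [0.556 0.002 0.03 ]
bumper [217.3 205.1] 0.85 [0.56  0.003 0.034]
offcut [180.3 167.8] 0.93 [0.642 0.078 0.118]
offcut_end [179.5 164.9] 0.97 [0.648 0.079 0.119]
screw_jar [350.7 290.3] 0.91 [ 0.342 -0.318  0.084]
wax_tin [342.  226.8] 0.92 [ 0.496 -0.311  0.032]
block_plane [401.8 225.3] 0.75 [ 0.496 -0.464  0.029]
9.8167
```

View pics/s7.png

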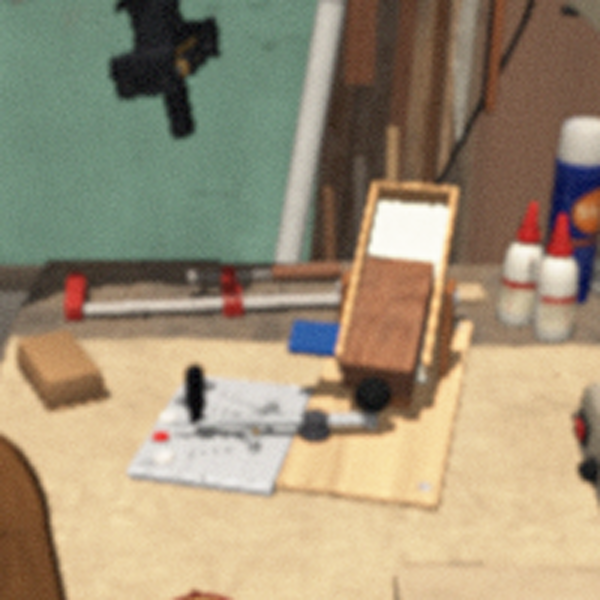

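View pics/top7c.png

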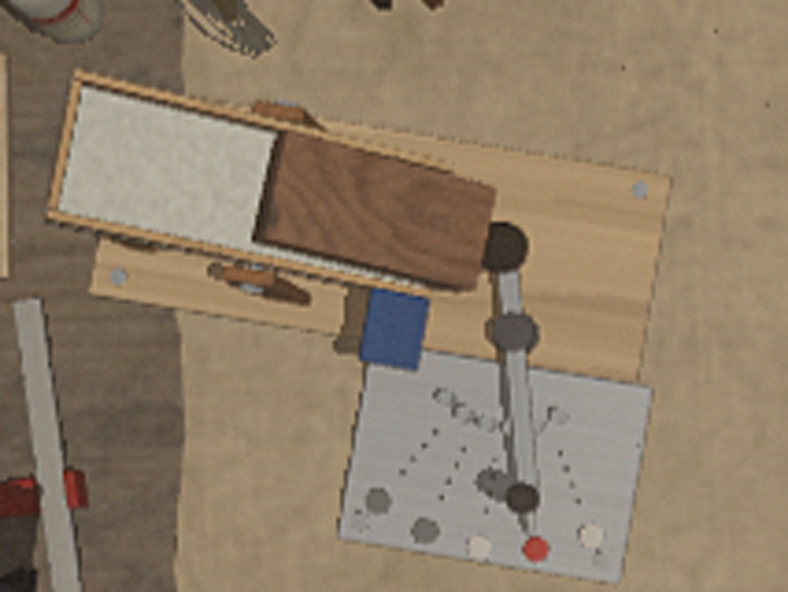

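The lever needle is on the red disc (536,549), the offcut touches the bumper at (495,245) and the tray is still tipped. Before handing in, I'll check the tip angle from the depth image.

```bash
python3 - <<'E'
from h import *
x=np.load("x.npy");s=r.snapshot("top");c,n=np.cos(x[2]),np.sin(x[2])
def pl(c0,c1,r0,r1):
    Q=[]
    for v in range(r0,r1):
        for u in range(c0,c1):
            p=world(s,u,v)-[x[0],x[1],0];Q.append([p[0]*c+p[1]*n,-p[0]*n+p[1]*c,p[2]])
    Q=np.array(Q);A=np.c_[Q[:,:2],np.ones(len(Q))];k=np.linalg.lstsq(A,Q[:,2],rcond=None)[0];return np.arctan(k[1])
print("tilt floor",pl(105,147,140,160),"offcut",pl(160,200,155,175))
r.hand_in()
E
```

```text
tilt floor 0.4365770896696532 offcut 0.46628119770004123
the job is handed in; nothing more can be done
```

I clicked the lever two notches to the right, from notch 2 to notch 4 (the red disc). I did this by loosely caging the knob between the jaws. Then I pressed the blue tab with the shut fingertips, and the offcut slid down by itself. I lifted off, moved clear and handed the job in at about 10 s.

**Last checks**
- **Lever:** the top picture shows its needle on the red disc, both before the tray was tipped and after I let go.
- **Offcut:** it rests against the bumper and the gripper never touched it.
- **Tray:** it stayed tipped after release. Its angle from the depth image came out as 0.466 rad on the offcut and 0.437 rad on the tray floor. These differ by 0.03 rad, and fully tipped is 0.46, so I took the tray to be fully tipped.
- **Bystanders:** the jar, tin and plane were found within about 6 mm of their first readings, which is within the detector's scatter.
- **Forces:** the wrist force read about 1 N or less at the end of each move; I did not see readings during the moves.
- **Not confirmed by the detector:** it never found the red disc, and its lever-pointer point fell on the arm, not on the needle tip. I identified the notch by eye and with a fit of the feeder's geometry to the picture.

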